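# Prop the chest on its folding stay, put the coil away, close it

## Task

Put the loose copper coil away in the empty bay of the wooden chest. Raise the lid by its handle until the brass folding stay on the chest's left end goes straight and locks, feeling for the point so that the stay is not strained, and let it stand on the stay by itself while you lay the coil flat on the bay's floor. Then draw the stay's knob towards the front, which lifts the lid slightly, breaks the knee and folds it, and let the lid down gently by the knob until it is fully shut; do not force the lid against the locked stay or let it drop, and leave the other things alone.

Things in the scene. Friction and masses are not known exactly. Their poses are not given: they have to be found in the camera images.
- chest: wooden chest with brass corners, fixed: 186 mm deep (its x), 260 wide (its y), 75 high without the lid; walls 8 mm. Origin: centre of its underside; x points to its back (hinges), the front with the lid handle faces -x; z up. A wall at y = 0 divides it into two bays; the one at +y holds a tweeter. The folding stay is on its end at +y
- empty_bay (a point): middle of the floor of the empty bay at the chest's -y, 63 mm from the chest's centre, 30 mm above the table; the bay is 118 mm (y) by 170 mm (x) and 45 mm deep
- chest_hinge (a point): middle of the lid's hinge line (along the chest's y), at the top of the back wall, 75 mm above the table
- lid (a joint): angle of the lid (0.75 kg, a 26 mm high cap as large as the chest), rad: 0 shut, grows as it opens. The stay goes straight at an angle that differs from chest to chest, 1.06 to 1.35, felt as a hard stop at the handle. Pull 5 to 12 N against that stop and ease off: the sprung knee drops past the dead point, the lid sinks 0.035 and stands locked. Even 0.02 short of it, it falls shut
- lid_handle (a point): centre of the round brass bar handle, 10 mm thick, 110 mm long, parallel to the hinge line, on posts 35 mm off the lid's front edge: lid shut, 221 mm in front of the hinge line and 13 mm above it. About 28 mm are free between bar and lid. The bar may turn between the fingers as the lid goes up
- stay_knob (a point): middle of the knob on the stay's knee, 42 mm outside the chest's +y end: dark wood, 14 mm thick, 34 long, parallel to the hinge. It moves on an arc of 85 mm radius about a foot pivot 108 to 119 mm in front of the hinge line and 50 to 65 mm below it. Locked: 49 to 65 mm in front of the hinge, 2 to 11 above; shut: 173 in front, 1 to 6 above. 3 to 4 N forward break the knee; further forward lets the lid down
- rivet_lid (a point): rivet that joins the stay's upper arm to the lid, as a point of the lid, 10 mm outside its end, 89 mm from the hinge line
- rivet_arm (a point): the same rivet as a point of the stay's upper arm (arms 85 mm from rivet to rivet). The two part when the stay is strained, by pulling or pressing the handle against the taut or locked stay: 0.6 mm at 10 N; at 1.1 mm (some 18 N) it is bent
- coil_mid (a point): centre of the coil: a flat spool of copper wire with white cheeks, 58 mm across, 22 mm high, lying on the table (0.11 to 0.22 kg)
- pliers: bystander: pliers lying on the table, 54 x 182 x 12 mm, origin at the middle of the underside
- tape_measure: bystander: pocket tape, 37 x 77 x 62 mm, origin at the middle of the underside
- terminal: bystander: black plate with two posts, 62 x 62 x 24 mm, origin at the middle of the underside
Things that resemble listed ones, but are neither listed nor needed, are in the scene too. Of the things that look like the part that bears coil_mid, the middle-sized one is meant.

How it is judged:
On the way, in this order (a step that is already met when the one before it is completed fails the run):
1. the lid stands on the locked stay, the robot off it, the coil still outside (value of joint lid above 0.95 rad and contact force between the fingers and lid below 0.1 N and velocity of joint lid above -0.03 rad/s and y of coil_mid in the frame of chest below -0.14 m), for 0.5 s.
2. the coil lies on the floor of the empty bay, let go, with the lid still standing on the locked stay (value of joint lid above 0.95 rad and contact force between the fingers and lid below 0.1 N and x of coil_mid in the frame of chest between -0.085 and 0.085 m and y of coil_mid in the frame of chest between -0.122 and -0.003 m and z of coil_mid in the frame of chest below 0.05 m and contact force between the fingers and coil below 0.1 N and linear speed of coil below 0.05 m/s), for 0.2 s.
At the end, for the whole second after the job is handed in: the lid is fully shut (within 0.03 rad) and at rest, and the coil lies flat (within 0.2 rad) and at rest inside the formerly empty bay, its centre less than 50 mm above the table (value of joint lid below 0.03 rad and velocity of joint lid below 0.05 rad/s and linear speed of coil below 0.02 m/s and angle between coil_mid's own z axis and vertical below 0.2 rad and x of coil_mid in the frame of chest between -0.085 and 0.085 m and y of coil_mid in the frame of chest between -0.122 and -0.003 m and z of coil_mid in the frame of chest below 0.05 m); the robot touches nothing.
It fails at once if the stay is strained: its rivet points more than 1.1 mm apart with the lid raised (value of joint lid above 0.3 rad and distance between rivet_lid and rivet_arm above 0.0011 m).
It fails at once if the lid drops or is slammed: it closes faster than 2.5 rad/s (velocity of joint lid below -2.5 rad/s).
It fails at once if a bystander is pushed more than 30 mm (distance of any of pliers, tape_measure, terminal from where it was at the start of the episode above 0.03 m).
It also fails if it takes over 72 s, if anything falls off the work surface, if the arm or the gripper's body presses on something with over 40 N, if the wrist force passes 120 N, or if a joint passes its speed limit or range.

## Robot

A 6-joint arm with a two-finger parallel gripper is mounted at the origin on a cart in front of the work surface, level with it; the furniture and walls round the work are solid. World frame = base frame: x ahead of the robot, y to its left, z up, the work surface at z = 0. Lengths are in m, angles in rad, forces in N, time in s.
With the tool pointing down it reaches from about 0.2 to 0.875 m from the base axis. Payload 3.4 kg.
Tool frame: the origin (TCP) lies between the finger pads; the fingertips stand 25 mm ahead of it and the grasp point (between the pads) lies 6 mm ahead of it (r.nose_length is the z of the fingertips in the tool frame, in m); z points along the fingers, x is the direction in which the jaws open and shut, and the axes are right-handed (so a half turn about z gives the same grasp; the last joint's range is limited). The gripper opens to 94 mm and grips with 3 to 60 N. Pads are 16 mm wide; open, the fingers measure 119 mm over their backs; the gripper's body (75 mm by 177 mm) begins 78 mm behind the grasp point.
Start: joints at [1.005, 0.276, 1.505, -0, 1.361, -0.121], TCP at [0.247, 0.519, 0.23] pointing down, gripper open.
Joint ranges: [-2.89, 2.89], [-0.75, 2.08], [0.22, 2.7], [-1.18, 4.32], [0.11, 2.71], [-2.7, 2.7]. Speed limits (rad/s): [2.57, 2.57, 3.14, 3.14, 3.14, 3.14].

## Interface

Orientations are given as a unit quaternion [w, x, y, z].
In Python, from plant import r, gripper_to, inverse_kinematics, vision, models, telemetry gives the robot as it stands. Calls block until the motion is done:
- r.move_to(position, orientation): joint-space move of the TCP to a pose.
- r.move_l(position, rot=None, vel=0.15, guard=None): straight line of the TCP; rot=None keeps the orientation; vel is the mean speed in m/s. With guard (N) it stops when the force on the tool has changed by that much, and returns True; else False.
- r.movej(angles): joint-space move.
- gripper_to(opening, f_grip=None): finger opening in m; f_grip is the grip in N (None keeps the last); returns when the fingers have stopped.
- r.hold(seconds).
- inverse_kinematics(position, orientation): joint angles nearest the present ones, or None.
- vision.snapshot(name): name is "side" or "top" or "wrist"; returns the picture (384x512x3 uint8, red, green, blue); there is no depth.
- vision.get_calibration(name): a dict with "fx", "fy", "cx", "cy" (pixels), "position" and "orientation" of the camera in the world. Camera axes: x right, y down, z forward; pixel columns grow to the right and rows downward; lengths in m; the calibration is good to about 2 mm. A picture is of the moment at which its call begins: read the wrist's pose just before it. get_calibration takes no time and is no camera call; for the wrist camera it gives the pose at the moment of the call.
A pose or a line that the arm cannot do raises r.PlanningError and nothing moves.
- r.sign_off(): hands the job in, once; it reports no verdict.
Trained networks look in the newest picture that a camera, given by its name, has taken for a name from the list of things; names that differ only in an ending like _2 or _b are one class to them, and where a whole thing is asked for, a point or a joint stands for the part that bears it (a point fixed in the world has none). Each returns a list of dicts, best first, with "score" (0 to 1); they miss things now and then, are a little off and sometimes report something else, mostly with a low value. They report only what shows in the picture. A call takes as long as a camera call. They do not tell look-alikes from the thing itself.
- models.boxes_of(thing, camera): "at" ([x, y, z] in m, in world coordinates, good to about 4 mm: the middle of the surface that is visible of it).
- models.regions_of(thing, camera): "pixels" (384x512 bool, what is visible of it).
- models.mark_of(thing, camera): "at" ([x, y, z] in m, in world coordinates, good to about 4 mm: a listed point, or the origin of a listed thing).
Readings, each from a call of its own:
- telemetry.current_t(): time.
- telemetry.current_joints(): joint angles.
- telemetry.current_dq(): joint speeds.
- telemetry.current_joint_efforts(): joint torques, N m.
- telemetry.current_ee_pos(): TCP position.
- telemetry.current_tool_rot(): TCP orientation.
- telemetry.current_wrist_force(): force on the tool from outside, world axes, zero at the start.
- telemetry.current_torque(): the same for the moment, N m.
- telemetry.current_opening(): finger opening in m.
Only numpy, scipy, OpenCV 4.12 (cv2) and the standard library are available. Lean on these libraries where they do the work, as an engineer would, in place of code of your own. Each camera call takes 0.05 s, during which the arm holds its last target.

## Working session

There is one attempt and no reset: what is moved stays moved. The work goes in short steps, each a Python script; the robot and the scene stay as the last script left them, time stands still between calls to the robot, and variables do not carry over. Pictures are saved under pics/ and viewed, and the job is handed in when it is done.

```bash
ls; mkdir -p pics
python3 - <<'E'
from plant import r, vision, models, telemetry
import cv2
for n in ["side","top","wrist"]:
    im=vision.snapshot(n); cv2.imwrite(f"pics/{n}0.png",im[:,:,::-1])
    c=vision.get_calibration(n); print(n,c)
print(telemetry.current_t())
E
```

```text
pics
side {'fx': 380.03136794544974, 'fy': 380.03136794544974, 'cx': 247.07768765014296, 'cy': 191.17897384021714, 'position': array([-0.01337557, -0.84964326,  0.47995056]), 'orientation': array([-0.53388251,  0.79711642, -0.24108952,  0.14646064])}
top {'fx': 432.2282279070566, 'fy': 432.2282279070566, 'cx': 254.3855808856113, 'cy': 186.50424666819865, 'position': array([0.21382945, 0.00295525, 1.64846219]), 'orientation': array([ 0.06843163, -0.6566781 ,  0.74748519, -0.07319069])}
wrist {'fx': 267.67709441711054, 'fy': 267.67709441711054, 'cx': 255.6205876522192, 'cy': 190.00506196351682, 'position': array([0.18428203, 0.54999841, 0.38490605]), 'orientation': array([0.10414815, 0.83935098, 0.529498  , 0.0653832 ])}
0.15
```

View pics/top0.png

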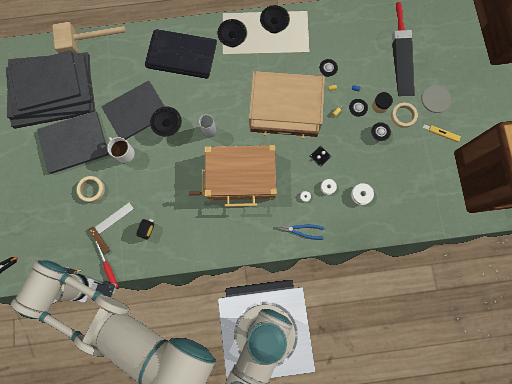

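View pics/side0.png

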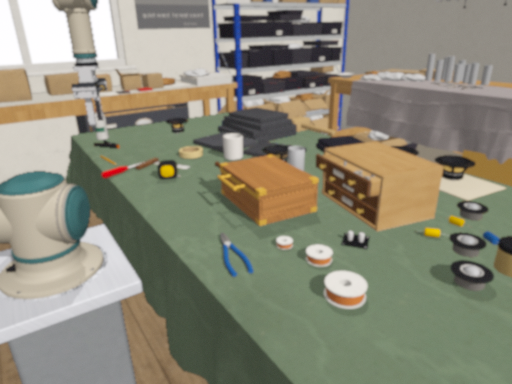

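Run:
```python
from plant import r, vision, models, telemetry
for cam in ["top","side"]:
  for n in ["chest","empty_bay","chest_hinge","lid_handle","stay_knob","coil_mid","pliers","tape_measure","terminal","rivet_lid"]:
    try:
        print(cam,n,[(d["at"].round(3).tolist() if hasattr(d["at"],'round') else d["at"],round(d["score"],2)) for d in models.mark_of(n,cam)])
    except Exception as e: print(cam,n,repr(e))
print([(d["at"],round(d["score"],2)) for d in models.boxes_of("coil_mid","top")])
print(telemetry.current_t())
```

```text
top chest [([0.6017, 0.0154, -0.0008], 0.66)]
top empty_bay [([0.4743, 0.0332, 0.0927], 0.72)]
top chest_hinge [([0.6005, 0.0155, -0.0027], 0.58), ([0.688, 0.0098, 0.0747], 0.57), ([0.5388, 0.1921, 0.0757], 0.2)]
top lid_handle [([0.4728, 0.0335, 0.0906], 0.72)]
top stay_knob [([0.5366, 0.19, 0.0779], 0.42)]
top coil_mid [([0.4642, -0.4366, 0.014], 0.79), ([0.4845, -0.2227, 0.0107], 0.62), ([0.5115, -0.3111, 0.0122], 0.48)]
top pliers [([0.3573, -0.1788, 0.0005], 0.62), ([0.4414, 0.3941, 0.0003], 0.3)]
top tape_measure [([0.4443, 0.3938, -0.0005], 0.68)]
top terminal [([0.6364, -0.3028, -0.0031], 0.62), ([0.5377, 0.1924, 0.0755], 0.3)]
top rivet_lid [([0.6176, 0.1505, 0.0836], 0.79)]
side chest [([0.6016, 0.0155, -0.0056], 0.82)]
side empty_bay []
side chest_hinge [([0.6891, 0.0072, 0.0692], 0.66), ([0.6016, 0.0173, -0.005], 0.23)]
side lid_handle [([0.4781, 0.0297, 0.0907], 0.59), ([0.5999, 0.0161, -0.0075], 0.5), ([0.6184, 0.1577, 0.0852], 0.42)]
side stay_knob [([0.5473, 0.1925, 0.0795], 0.61), ([0.6355, -0.301, 0.004], 0.39)]
side coil_mid [([0.5093, -0.3161, 0.0149], 0.86), ([0.4862, -0.219, 0.0096], 0.68), ([0.4671, -0.4342, 0.012], 0.63)]
side pliers [([0.3622, -0.1791, 0.0024], 0.96)]
side tape_measure [([0.4417, 0.3942, 0.0028], 0.67), ([0.6363, -0.3037, 0.0009], 0.17)]
side terminal [([0.6353, -0.3022, 0.0005], 0.8)]
side rivet_lid [([0.6179, 0.1576, 0.0824], 0.81)]
[([0.5108, -0.3134, 0.0278], 0.59), ([0.4626, -0.4357, 0.027], 0.54), ([0.4864, -0.2212, 0.015], 0.54)]
1.2
```

```bash
cat > h.py <<'E'
from plant import r, gripper_to, inverse_kinematics, vision, models, telemetry
import numpy as np, cv2
from scipy.spatial.transform import Rotation as R
def q2R(q): return R.from_quat([q[1],q[2],q[3],q[0]])
def R2q(Rm):
    x=R.from_matrix(Rm).as_quat(); return np.array([x[3],x[0],x[1],x[2]])
def quat(zdir,xdir):
    z=np.array(zdir,float); z/=np.linalg.norm(z); x=np.array(xdir,float); x-=z*(x@z); x/=np.linalg.norm(x)
    return R2q(np.stack([x,np.cross(z,x),z],1))
def proj(p,c):
    v=q2R(c["orientation"]).inv().apply(np.array(p)-c["position"]); return np.array([c["fx"]*v[0]/v[2]+c["cx"],c["fy"]*v[1]/v[2]+c["cy"]])
def back(uv,z,c):
    d=q2R(c["orientation"]).apply([(uv[0]-c["cx"])/c["fx"],(uv[1]-c["cy"])/c["fy"],1]); t=(z-c["position"][2])/d[2]; return c["position"]+t*d
def T(): return round(telemetry.current_t(),2)
def F(): return np.array(telemetry.current_wrist_force())
def P(): return np.array(telemetry.current_ee_pos())
E
python3 - <<'E'
from h import *
q=telemetry.current_tool_rot(); M=q2R(q); print(q,M.as_matrix().round(3)); c=vision.get_calibration("wrist"); print(M.inv().apply(c["position"]-P()), r.nose_length, F())
im=cv2.imread("pics/top0.png"); 
a=cv2.resize(im[130:250,160:400],None,fx=3.3,fy=3.3,interpolation=cv2.INTER_CUBIC); cv2.imwrite("pics/topc.png",a)
im=cv2.imread("pics/side0.png"); a=cv2.resize(im[140:310,200:400],None,fx=3.5,fy=3.5,interpolation=cv2.INTER_CUBIC); cv2.imwrite("pics/sidec.png",a)
# yaw from lid edge
for cam in["top"]:
  vision.snapshot(cam)
  for d in models.regions_of("coil_mid",cam):
    m=d["pixels"]; ys,xs=np.nonzero(m); c=vision.get_calibration(cam)
    w=np.linalg.norm(back((xs.min()-.5,ys.mean()),.022,c)-back((xs.max()+.5,ys.mean()),.022,c)); print(d["score"],xs.mean(),ys.mean(),w)
E
```

```text
[-4.41464685e-05  8.45661744e-01  5.33719220e-01  8.24239108e-05] [[ 0.43   0.903  0.   ]
 [ 0.903 -0.43   0.   ]
 [ 0.     0.    -1.   ]]
[ 0.00093929 -0.07029123 -0.15503442] 0.025 [-0.34455285  0.05458084  1.29353401]
0.78 362.144 193.632 0.08775352495955806
0.75 239.48676012461058 172.09241952232605 0.28623687987931223
0.66 305.1034482758621 196.04597701149424 0.04199113802212657
0.5 328.4154589371981 186.63768115942028 0.061305998721204194
```

View pics/topc.png

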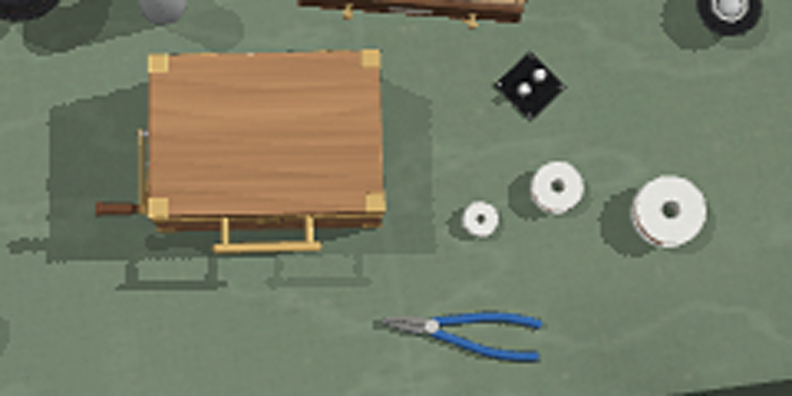

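View pics/sidec.png

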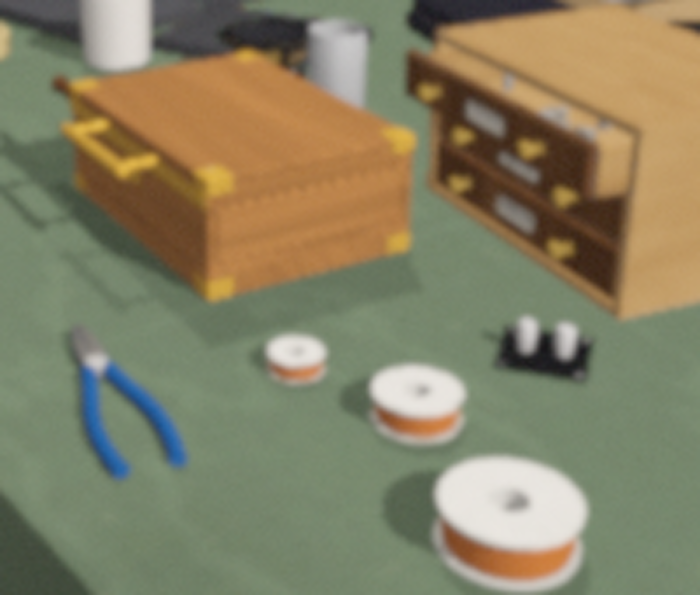

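Run:
```python
from h import *
c=vision.get_calibration("top")
pts={"TL":(149,55),"TR":(380,51),"BR":(385,212),"BL":(149,217)}
W={}
for k,(u,v) in pts.items():
    W[k]=back(((u+.5)/3.3-.5+160,(v+.5)/3.3-.5+130),.101,c); print(k,W[k].round(4))
for a,b in [("TL","TR"),("BL","BR"),("BL","TL"),("BR","TR")]:
    d=W[b]-W[a]; print(a,b,np.linalg.norm(d),np.degrees(np.arctan2(d[1],d[0])))
print(sum(W.values())/4)
h=[back(((u+.5)/3.3-.5+160,(v+.5)/3.3-.5+130),.088,c) for u,v in [(215,248),(321,245)]]; print(h, np.degrees(np.arctan2(*(h[0]-h[1])[[1,0]])))
print(back((167/3.3+120*0,0),0.08,c)*0, back(((116+.5)/3.3-.5+160,(209+.5)/3.3-.5+130),.08,c))
```

```text
TL [0.7027 0.1357 0.101 ]
TR [ 0.6734 -0.1235  0.101 ]
BR [ 0.4896 -0.1035  0.101 ]
BL [0.5177 0.1553 0.101 ]
TL TR 0.2608744983998384 -96.4400852498119
BL BR 0.2604149836668697 -96.19600607228861
BL TL 0.18596782947019125 -6.054080363059634
BR TR 0.18485594080287734 -6.194918959304255
[0.5958592  0.01600958 0.101     ]
[array([0.47613078, 0.08777998, 0.088     ]), array([ 0.46430244, -0.0290521 ,  0.088     ])] 84.21894814867582
[0. 0. 0.] [0.53569603 0.19312233 0.08      ]
```

Run:
```python
from h import *
t0=T()
r.move_to(hp(0)+.11*up+.0*cx, QD); gripper_to(.026)
print(t0,T(),P(),F())
im=vision.snapshot("wrist"); cv2.imwrite("pics/w1.png",im[:,:,::-1]); c=vision.get_calibration("wrist"); print(c["position"])
for n in ["lid_handle","stay_knob","rivet_lid","chest","chest_hinge"]:
    print(n,[(np.round(d["at"],4).tolist(),round(d["score"],2)) for d in models.mark_of(n,"wrist")])
print("proj handle",proj(hp(0),c))
for d in models.regions_of("lid_handle","wrist")[:1]:
    print(d["score"]); np.save("lh.npy",d["pixels"])
```

```text
1.3 4.38 [0.47175964 0.02978863 0.19801321] [-0.16086506  0.16816739  0.02997138]
[0.48036391 0.10088146 0.35307035]
lid_handle [([0.4659, 0.0293, 0.0854], 0.67)]
stay_knob [([0.5382, 0.1945, 0.0838], 0.96)]
rivet_lid [([0.6198, 0.1537, 0.0846], 0.87)]
chest [([0.5996, 0.0174, 0.0002], 0.89)]
chest_hinge [([0.6943, 0.0024, 0.0709], 0.88)]
proj handle [254.93776893 194.60047659]
0.76
```

View pics/w1.png

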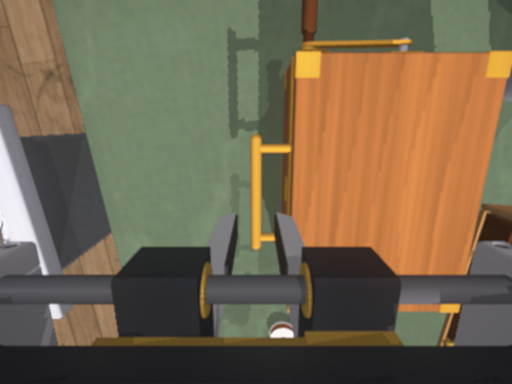

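Run:
```python
from h import *
print(r.move_l(hp(0)+.006*up+.001*cx, vel=.08, guard=8), P(),F())
print(gripper_to(.0,f_grip=15), telemetry.current_opening(),P(),F())
im=vision.snapshot("side"); cv2.imwrite("pics/s1.png",cv2.resize(im[140:310,150:350,::-1],None,fx=3.5,fy=3.5))
print(T())
```

```text
False [0.47319052 0.02967995 0.0944786 ] [ 0.50597579  0.51682028 -0.19203325]
False 0.01050888576633922 [0.47174117 0.02982573 0.09417006] [-2.85635625  0.32931961  4.45583544]
6.62
```

View pics/s1.png

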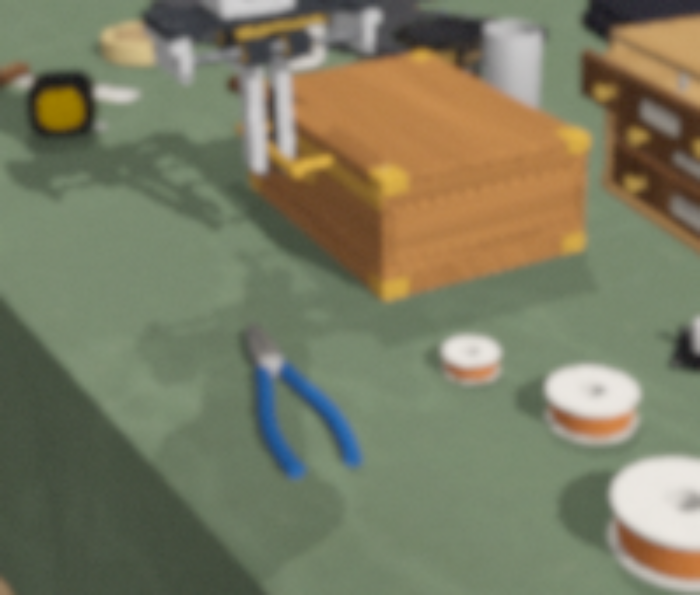

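```bash
cat >> h.py <<'E'
def tang(th):
    a=np.arctan2(.013,.221)+th; return cx*np.sin(a)+up*np.cos(a), -cx*np.cos(a)+up*np.sin(a)
def ft(th):
    f=F(); t,n=tang(th); return round(f@t,2),round(f@n,2),round(f@cy,2)
def lidang(p):  # lid angle from TCP
    v=p-.006*up-H; return np.arctan2(v@up,-v@cx)-np.arctan2(.013,.221), np.hypot(v@up,v@cx)
E
python3 - <<'E'
from h import *
th=0
for th in np.linspace(.09,.9,10):
    g=r.move_l(hp(th)+.006*up, vel=.08, guard=12)
    print(round(th,3),g,np.round(lidang(P()),4),ft(th),T())
    if g: break
E
```

```text
0.09 True [0.0268 0.2215] (np.float64(-4.3), np.float64(-3.14), np.float64(0.45)) 6.83
```

Run:
```python
from h import *
for th in [.04,.08,.16,.25,.34,.43,.52,.61,.70,.78,.86,.94]:
    g=r.move_l(hp(th)+.006*up, vel=.06, guard=15)
    print(round(th,3),g,np.round(lidang(P()),4),ft(th),T())
    if g: break
```

```text
0.04 False [0.0367 0.2214] (np.float64(-4.12), np.float64(-1.04), np.float64(-0.51)) 7.08
0.08 False [0.0805 0.2215] (np.float64(-4.3), np.float64(-0.77), np.float64(-0.3)) 7.38
0.16 False [0.1615 0.2216] (np.float64(-4.25), np.float64(-0.56), np.float64(-0.08)) 7.83
0.25 False [0.2503 0.2218] (np.float64(-3.65), np.float64(1.12), np.float64(0.23)) 8.31
0.34 False [0.3395 0.2221] (np.float64(-4.2), np.float64(3.36), np.float64(0.07)) 8.79
0.43 False [0.4317 0.2224] (np.float64(-2.83), np.float64(6.0), np.float64(0.26)) 9.28
0.52 False [0.5212 0.2228] (np.float64(-3.69), np.float64(5.76), np.float64(-0.67)) 9.76
0.61 False [0.6108 0.2233] (np.float64(-4.15), np.float64(6.75), np.float64(0.17)) 10.24
0.7 False [0.7011 0.2238] (np.float64(-3.1), np.float64(10.54), np.float64(0.33)) 10.72
0.78 False [0.7819 0.2244] (np.float64(-2.59), np.float64(12.25), np.float64(-0.66)) 11.17
0.86 False [0.8639 0.2248] (np.float64(-2.64), np.float64(14.34), np.float64(-0.12)) 11.61
0.94 False [0.9483 0.2249] (np.float64(-2.34), np.float64(14.0), np.float64(-0.95)) 12.05
```

```bash
sed -i 's/^C0=.*/&\nDH=0.0003*cx+0.0042*up/; s/^H=.*//' h.py; sed -i 's/H=C0+0.093\*cx+0.075\*up/H=C0+0.093*cx+0.075*up+DH/' h.py; grep -n "C0=\|DH" h.py
python3 - <<'E'
from h import *
th0=lidang(P())[0]; print(th0)
g=r.move_l(hp(th0)+.006*up, vel=.03); print(np.round(lidang(P()),4),ft(th0),T())
th=th0; th=0.95
while th<1.36:
    n=th+.03
    g=r.move_l(hp(n)+.006*up, vel=.022, guard=5)
    a=lidang(P()); f=ft(a[0]); print(round(n,3),g,np.round(a,4),f,T())
    th=n
    if g or f[0]<-6: break
E
```

```text
18:C0=np.array([0.599,0.016,0.]); H=C0+0.093*cx+0.075*up+DH
19:DH=0.0003*cx+0.0042*upTraceback (most recent call last):
  File "<stdin>", line 1, in <module>
  File "h.py", line 18, in <module>
    C0=np.array([0.599,0.016,0.]); H=C0+0.093*cx+0.075*up+DH
                                                          ^^
NameError: name 'DH' is not defined
```

```bash
sed -i '19d' h.py; sed -i '18s/^/DH=0.0003*cx+0.0042*up; /' h.py
python3 - <<'E'
from h import *
th0=lidang(P())[0]; print(th0)
g=r.move_l(hp(th0)+.006*up, vel=.03); print(np.round(lidang(P()),4),ft(th0),T())
th=th0
while th<1.36:
    n=th+.03
    g=r.move_l(hp(n)+.006*up, vel=.022, guard=5)
    a=lidang(P()); f=ft(a[0]); print(round(n,3),g,np.round(a,4),f,T())
    th=n
    if g or f[0]<-6: break
E
```

```text
0.9370285107445225
[0.9438 0.2217] (np.float64(-2.48), np.float64(1.25), np.float64(0.53)) 12.32
0.967 False [0.9671 0.2217] (np.float64(-2.31), np.float64(4.97), np.float64(0.42)) 12.78
0.997 False [0.9982 0.2218] (np.float64(-2.14), np.float64(6.64), np.float64(-0.61)) 13.22
1.027 False [1.029  0.2216] (np.float64(-1.74), np.float64(7.31), np.float64(-0.64)) 13.68
1.057 False [1.0611 0.2215] (np.float64(-2.25), np.float64(6.06), np.float64(-0.19)) 14.12
1.087 False [1.0918 0.2213] (np.float64(-1.15), np.float64(6.03), np.float64(-0.91)) 14.57
1.117 False [1.1191 0.2212] (np.float64(-1.56), np.float64(4.25), np.float64(-1.08)) 15.03
1.147 False [1.1484 0.2211] (np.float64(-0.79), np.float64(2.59), np.float64(0.09)) 15.47
1.177 False [1.1785 0.2212] (np.float64(-0.52), np.float64(1.38), np.float64(-0.36)) 15.93
1.207 False [1.2086 0.2213] (np.float64(-1.13), np.float64(1.84), np.float64(-0.4)) 16.38
1.237 False [1.2387 0.2214] (np.float64(-0.42), np.float64(0.99), np.float64(0.03)) 16.82
1.267 False [1.2689 0.2214] (np.float64(0.2), np.float64(1.73), np.float64(-0.32)) 17.27
1.297 False [1.2996 0.2213] (np.float64(0.01), np.float64(0.83), np.float64(-0.19)) 17.73
1.327 True [1.3118 0.2213] (np.float64(-2.29), np.float64(4.83), np.float64(-0.13)) 18.06
```

Run:
```python
from h import *
r.hold(.1)
a=lidang(P()); f=ft(a[0]); print(np.round(a,4),f)
th=a[0]
for k in range(14):
    th+=.0025
    r.move_l(hp(th)+.006*up, vel=.02); 
    a=lidang(P()); f=ft(a[0]); print(round(th,4),np.round(a,4),f,T())
    if f[0]<-6: break
```

```text
[1.3114 0.2213] (np.float64(-1.63), np.float64(6.25), np.float64(0.37))
1.3139 [1.3118 0.2213] (np.float64(-2.6), np.float64(3.39), np.float64(0.23)) 18.41
1.3164 [1.3147 0.2213] (np.float64(-3.72), np.float64(4.41), np.float64(0.18)) 18.66
1.3189 [1.3168 0.2213] (np.float64(-4.53), np.float64(4.38), np.float64(-0.39)) 18.91
1.3214 [1.3179 0.2213] (np.float64(-4.9), np.float64(4.18), np.float64(0.22)) 19.16
1.3239 [1.3187 0.2213] (np.float64(-5.45), np.float64(4.6), np.float64(-0.49)) 19.41
1.3264 [1.3195 0.2213] (np.float64(-5.81), np.float64(4.12), np.float64(-0.35)) 19.66
1.3289 [1.3201 0.2213] (np.float64(-6.32), np.float64(3.65), np.float64(-1.35)) 19.91
```

Run:
```python
from h import *
th=1.337
r.move_l(hp(th)+.006*up, vel=.01); r.hold(.15); a=lidang(P()); print(round(th,4),np.round(a,4),ft(a[0]),T())
for th in [1.325,1.313,1.303,1.295,1.288,1.282,1.277,1.272]:
    r.move_l(hp(th)+.006*up, vel=.02); a=lidang(P()); f=ft(a[0]); print(round(th,4),np.round(a,4),f,T())
    if f[0]>2.5: break
```

```text
1.337 [1.3223 0.2213] (np.float64(-10.1), np.float64(4.75), np.float64(-0.41)) 20.39
1.325 [1.3189 0.2213] (np.float64(-6.44), np.float64(3.2), np.float64(-1.04)) 20.68
1.313 [1.3136 0.2213] (np.float64(-3.66), np.float64(2.63), np.float64(-0.09)) 20.96
1.303 [1.3049 0.2214] (np.float64(-2.24), np.float64(2.98), np.float64(-0.67)) 21.22
1.295 [1.2961 0.2214] (np.float64(-1.42), np.float64(2.9), np.float64(-1.24)) 21.47
1.288 [1.2883 0.2213] (np.float64(-1.09), np.float64(2.34), np.float64(-1.43)) 21.72
1.282 [1.2819 0.2213] (np.float64(-0.51), np.float64(2.39), np.float64(-1.49)) 21.97
1.277 [1.2775 0.2213] (np.float64(0.02), np.float64(1.68), np.float64(-1.51)) 22.22
1.272 [1.2751 0.2214] (np.float64(0.48), np.float64(1.53), np.float64(0.61)) 22.47
```

Run:
```python
from h import *
for th in [1.267,1.262]:
    r.move_l(hp(th)+.006*up, vel=.02); r.hold(.1); a=lidang(P()); f=ft(a[0]); print(round(th,4),np.round(a,4),f,T())
r.move_l(hp(1.274)+.006*up, vel=.02); r.hold(.1); a=lidang(P());print(np.round(a,4),ft(a[0]),T())
for cam in("top","side"):
    im=vision.snapshot(cam); cv2.imwrite(f"pics/{cam}2.png",cv2.resize(im[110:260,150:350,::-1],None,fx=3.5,fy=3.5,interpolation=cv2.INTER_CUBIC))
    for n in ["stay_knob","rivet_lid"]:
      print(n,[(np.round(d["at"],4).tolist(),round(d["score"],2)) for d in models.mark_of(n,cam)])
print(T())
```

```text
1.267 [1.2712 0.2214] (np.float64(3.29), np.float64(1.44), np.float64(-1.32)) 22.82
1.262 [1.2683 0.2214] (np.float64(4.56), np.float64(0.94), np.float64(-0.94)) 23.17
[1.2729 0.2214] (np.float64(2.1), np.float64(1.67), np.float64(-0.58)) 23.55
stay_knob [([0.6607, 0.1774, 0.0843], 0.55)]
rivet_lid [([0.6909, 0.1421, 0.1627], 0.83)]
stay_knob [([0.6896, 0.0036, 0.0717], 0.53), ([0.6647, 0.1799, 0.0855], 0.52)]
rivet_lid [([0.6937, 0.1517, 0.162], 0.96), ([0.6652, 0.1799, 0.082], 0.47)]
23.85
```

View pics/top2.png

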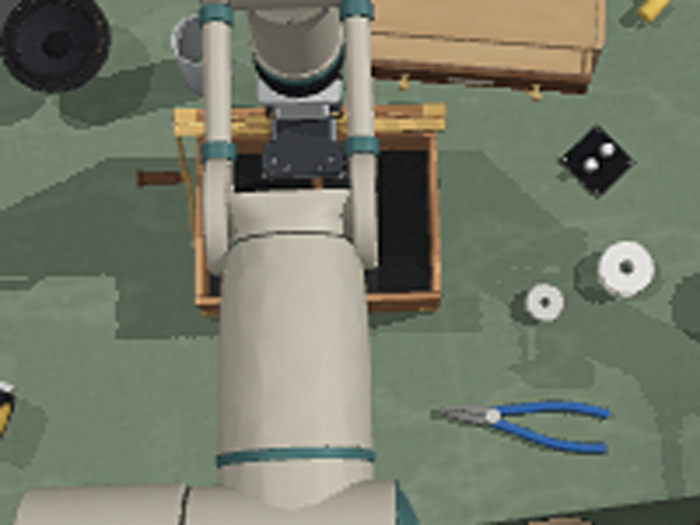

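View pics/side2.png

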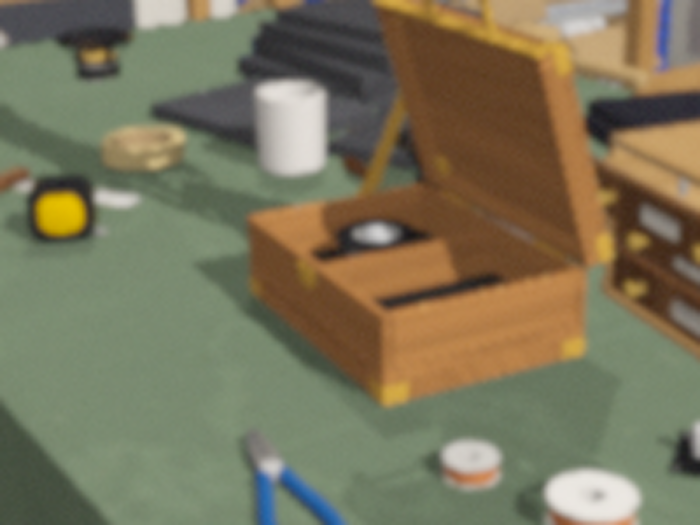

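Run:
```python
from h import *
r.move_l(hp(1.2765)+.006*up, vel=.02); r.hold(.1); a=lidang(P());print(np.round(a,4),ft(a[0]))
gripper_to(.024,f_grip=15); print(telemetry.current_opening(),F())
p=P(); r.move_l(p+.06*up,vel=.1); print(F(),T())
r.move_l(p+.08*up-.12*cx,vel=.25)
im=vision.snapshot("side"); cv2.imwrite("pics/s3.png",cv2.resize(im[100:310,180:400,::-1],None,fx=2.8,fy=2.8,interpolation=cv2.INTER_CUBIC))
print(T())
```

```text
[1.2749 0.2214] (np.float64(1.28), np.float64(1.86), np.float64(-1.86))
0.023809443642994352 [-0.38693868 -0.29121332 -0.07990966]
[-0.53874573 -0.23021428  0.26333178] 25.4
26.08
```

View pics/s3.png

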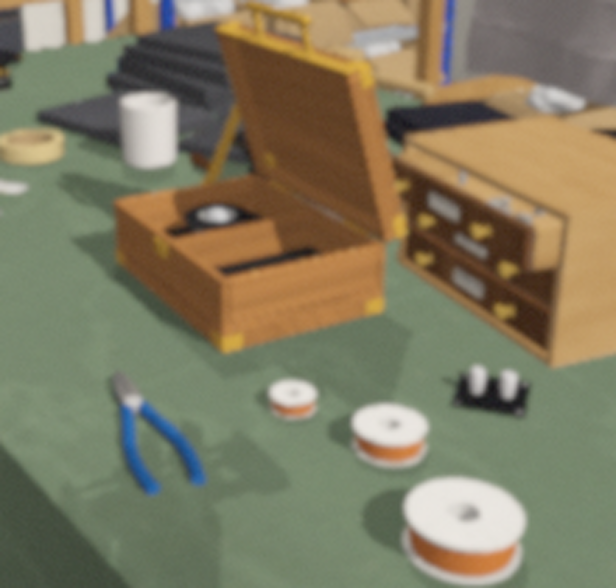

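```bash
cat >> h.py <<'E'
QC=quat([0,0,-1],cy)
E
python3 - <<'E'
from h import *
print(inverse_kinematics([.511,-.313,.16],QC), inverse_kinematics(C0-.035*cx-.063*cy+.06*up,QC))
p=P(); 
gripper_to(.082)
r.move_to([.505,-.313,.15],QC); print(T())
r.hold(.1)
im=vision.snapshot("wrist"); cv2.imwrite("pics/w4.png",im[:,:,::-1]); c=vision.get_calibration("wrist")
print([(np.round(d["at"],4).tolist(),round(d["score"],2)) for d in models.mark_of("coil_mid","wrist")], proj([.511,-.313,.022],c))
for d in models.regions_of("coil_mid","wrist"):
    ys,xs=np.nonzero(d["pixels"]); print(d["score"],xs.min(),xs.max(),ys.min(),ys.max())
print(T(),P())
E
```

```text
[-6.65651405e-01  3.57662257e-01  1.56362449e+00 -4.44089210e-16
  1.22030590e+00 -2.12823732e+00] [-2.01187753e-01  3.99535612e-01  1.78393574e+00 -4.44089210e-16
  9.58121306e-01 -1.66377367e+00]
28.95
[([0.5086, -0.3163, 0.0098], 0.94), ([0.4636, -0.4347, 0.0137], 0.55)] [255.02207556 193.53882956]
0.94 319 356 143 179
0.65 230 282 165 220
29.2 [ 0.50531981 -0.31271222  0.15034719]
```

View pics/w4.png

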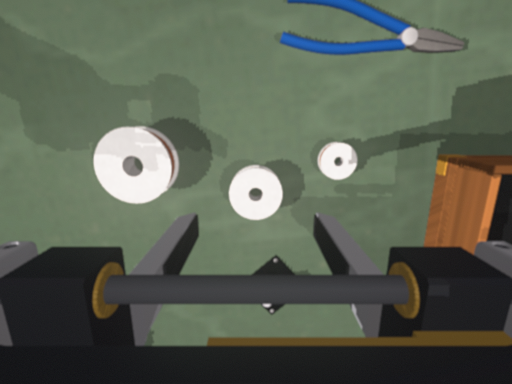

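Run:
```python
from h import *
r.move_l([.510,-.313,.06],rot=QC,vel=.15); print(r.move_l([.510,-.313,.0285],vel=.07,guard=6),P(),F())
gripper_to(.045,f_grip=18); print(telemetry.current_opening(),P(),F())
r.move_l([.510,-.313,.19],vel=.18); r.hold(.1); print(telemetry.current_opening(),F(),T())
im=vision.snapshot("wrist"); cv2.imwrite("pics/w5.png",im[:,:,::-1])
im=vision.snapshot("side"); cv2.imwrite("pics/s5.png",cv2.resize(im[100:310,250:450,::-1],None,fx=2.5,fy=2.5,interpolation=cv2.INTER_CUBIC))
```

```text
False [ 0.50989355 -0.31295048  0.02809663] [-0.67531614 -0.44546004 -1.34317043]
0.055505775275876 [ 0.51017457 -0.3131823   0.02879549] [-0.02353492  0.14144429  0.72928972]
0.05567767182156903 [-0.14409638 -0.64801251 -2.04127354] 32.24
```

View pics/w5.png

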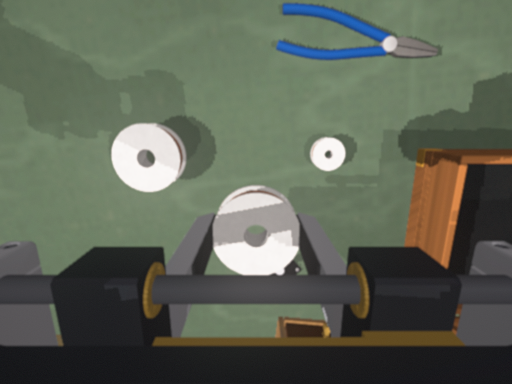

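View pics/s5.png

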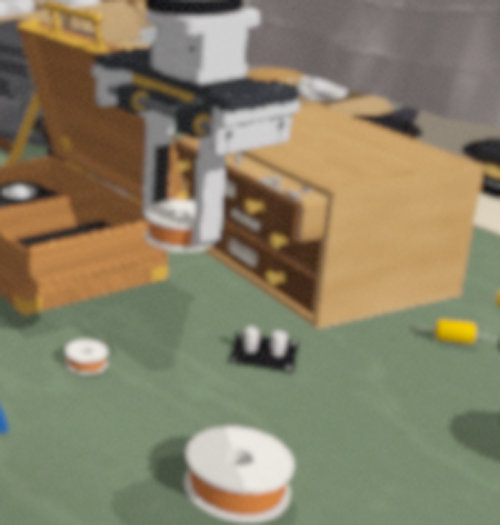

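Run:
```python
from h import *
b=C0-.035*cx-.063*cy
r.move_l(b+.19*up,rot=QC,vel=.25); r.hold(.1)
im=vision.snapshot("side"); cv2.imwrite("pics/s6.png",cv2.resize(im[50:300,170:400,::-1],None,fx=2.5,fy=2.5,interpolation=cv2.INTER_CUBIC))
im=vision.snapshot("wrist"); cv2.imwrite("pics/w6.png",im[:,:,::-1])
print(P(),T())
```

```text
[ 0.55732552 -0.04395499  0.18993705] 33.79
```

View pics/s6.png

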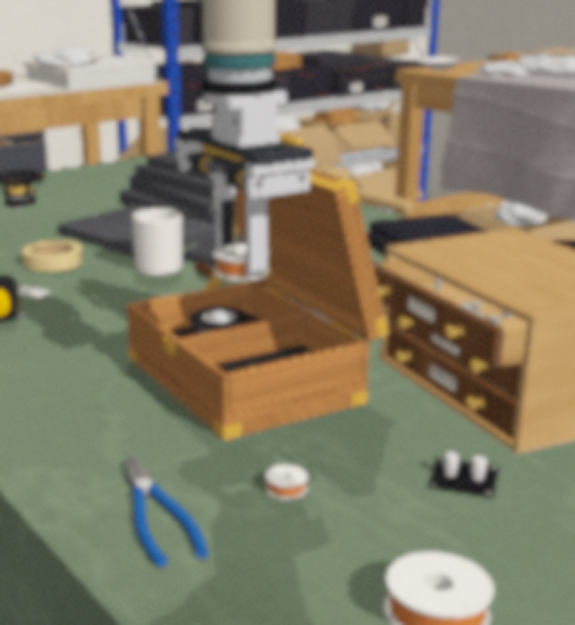

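View pics/w6.png

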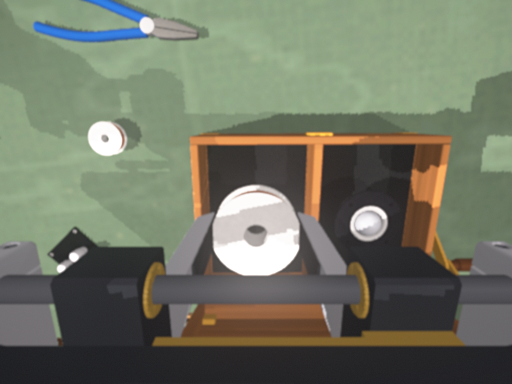

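Run:
```python
from h import *
b=C0-.035*cx-.063*cy
print(r.move_l(b+.085*up,vel=.15,guard=10),P(),F())
print(r.move_l(b+.058*up,vel=.05,guard=4),P(),F())
gripper_to(.066,f_grip=18); r.hold(.1); print(telemetry.current_opening(),P(),F())
r.move_l(P()+.13*up,vel=.15); 
im=vision.snapshot("wrist"); cv2.imwrite("pics/w7.png",im[:,:,::-1])
im=vision.snapshot("side"); cv2.imwrite("pics/s7.png",cv2.resize(im[50:300,170:400,::-1],None,fx=2.5,fy=2.5,interpolation=cv2.INTER_CUBIC))
print([(np.round(d["at"],4).tolist(),round(d["score"],2)) for d in models.mark_of("coil_mid","wrist")])
print(T())
```

```text
False [ 0.55818387 -0.0430924   0.08570605] [-0.21868579 -1.2318511  -1.22852457]
True [ 0.55673218 -0.04269927  0.05786914] [ 0.83641503 -0.9353709   0.32923855]
0.06623506776203839 [ 0.55597769 -0.0425658   0.05785608] [0.79483797 0.05222429 0.19197948]
[([0.556, -0.0449, 0.0391], 0.82), ([0.4802, -0.2183, 0.0043], 0.62)]
36.84
```

View pics/w7.png

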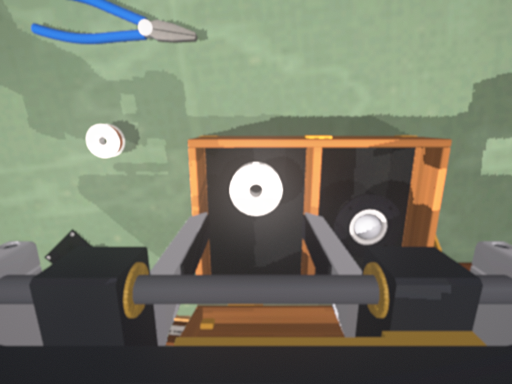

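View pics/s7.png

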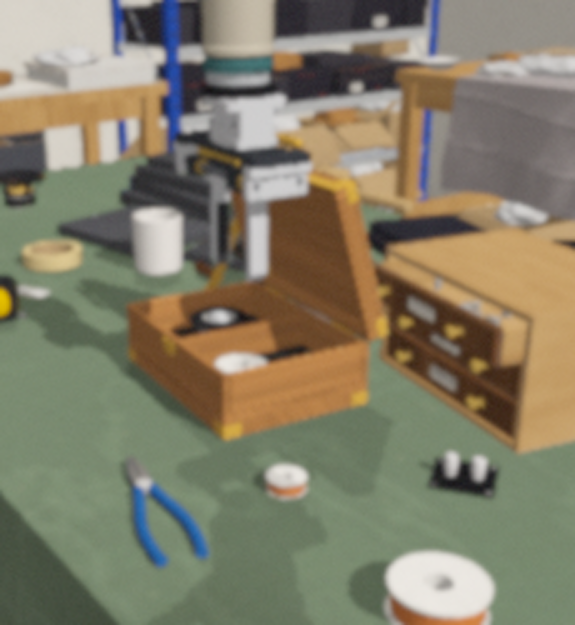

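```bash
cat >> h.py <<'E'
def QK(deg=15):
    a=np.radians(deg); return quat(-up*np.cos(a)-cy*np.sin(a), cx)
def ck(s,z,y=.172): return H-DH-s*cx+y*cy+z*up     # point in front of hinge s, above hinge z
def tcp(p,q,off=.006): return p-off*q2R(q).as_matrix()[:,2]
E
python3 - <<'E'
from h import *
q=QK()
for s,z in [(.05,.13),(.05,.01),(.11,.034),(.173,.004)]: print(inverse_kinematics(tcp(ck(s,z,.176),q),q))
b=C0-.16*cx-.0*cy
r.move_l(b+.22*up,rot=QC,vel=.25); print(T())
gripper_to(.034)
r.move_to(tcp(ck(.20,.15,.19),q),q); print(T())
r.move_l(tcp(ck(.06,.12,.18),q),rot=q,vel=.2); r.hold(.1)
im=vision.snapshot("wrist"); cv2.imwrite("pics/w8.png",im[:,:,::-1]); c=vision.get_calibration("wrist")
print("pred",proj(ck(.05,.009),c),proj(ck(.05,.009,.189),c),proj(ck(.06,.009),c))
for cam in ("wrist",):
  for n in("stay_knob","rivet_lid"): 
    l=[(np.array(d["at"]),round(d["score"],2)) for d in models.mark_of(n,cam)]
    for a,s in l: v=a-(H-DH); print(n,a.round(4),s,(v@cx).round(4),(v@cy).round(4),v[2].round(4))
print(T(),P())
E
```

```text
[ 0.30213837  0.52544502  1.18364143 -0.23973543  1.53990351  0.43073043]
[ 0.30213837  0.60098272  1.35034577 -0.24853573  1.30477552  0.48979976]
[ 0.3378041   0.51025994  1.45776401 -0.24500142  1.29664834  0.52723786]
[ 0.38180879  0.46723177  1.62259088 -0.24871998  1.18816386  0.5990972 ]
37.56
40.06
pred [265.51310814 173.22992544] [265.82434713 157.83514202] [255.79854442 173.22643725]
stay_knob [0.6619 0.1839 0.0882] 0.57 -0.0486 0.1737 0.0132
rivet_lid [0.6908 0.148  0.1634] 0.95 -0.016 0.1411 0.0884
41.17 [0.65071614 0.1933866  0.20162712]
```

View pics/w8.png

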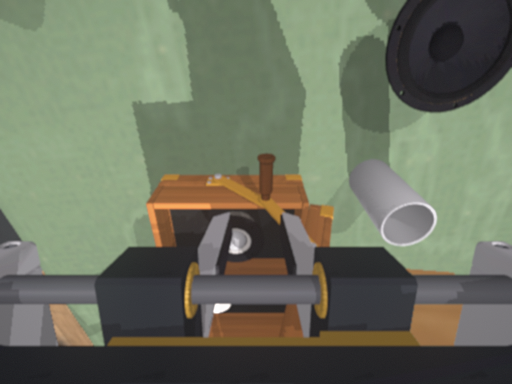

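Run:
```python
from h import *
q=QK()
r.move_l(tcp(ck(.0495,.05,.176),q),vel=.15)
g=r.move_l(tcp(ck(.0495,.010,.176),q),vel=.07,guard=5); print(g,F(),T())
if not g:
    gripper_to(0.006,f_grip=12); print(telemetry.current_opening(),F())
    gp=P()+.006*q2R(telemetry.current_tool_rot()).as_matrix()[:,2]; v=gp-(H-DH); print(v@cx,v@cy,v[2],T())
im=vision.snapshot("wrist"); cv2.imwrite("pics/w9.png",im[:,:,::-1])
im=vision.snapshot("side"); cv2.imwrite("pics/s9.png",cv2.resize(im[50:300,170:400,::-1],None,fx=2.4,fy=2.4,interpolation=cv2.INTER_CUBIC))
```

```text
False [ 0.87565067  0.3787894  -0.20628476] 42.52
0.013745469549677815 [-2.50519697 -0.04233657  1.34773026]
-0.05024669454701141 0.17604258505439976 0.010255642021379824 42.98
```

View pics/w9.png

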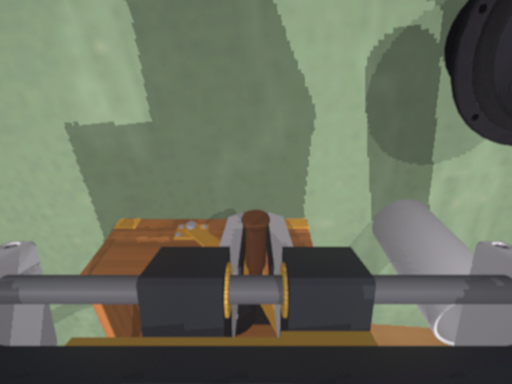

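View pics/s9.png

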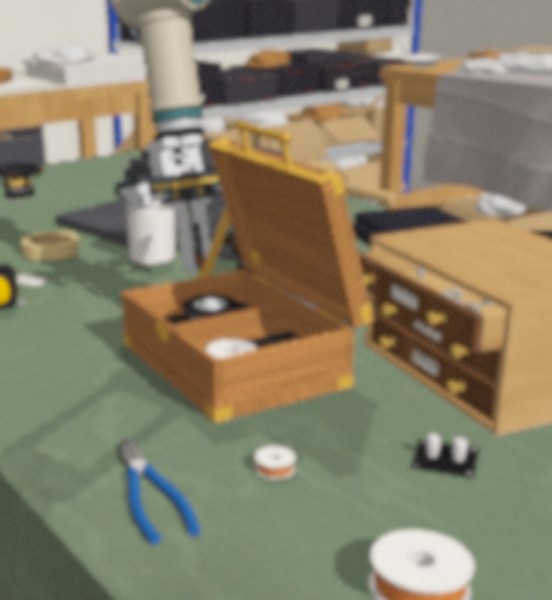

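```bash
cat > arc.py <<'E'
from h import *
import json,os
q=QK()
SP,ZP,RK=.1085,-.0515,.085
def kp(phi,dr=0): return ck(SP-(RK+dr)*np.sin(phi), ZP+(RK+dr)*np.cos(phi), .176)
def rep():
    gp=P()+.006*q2R(telemetry.current_tool_rot()).as_matrix()[:,2]; v=gp-(H-DH)
    s,z=-v@cx,v[2]; ph=np.arctan2(SP-s,z-ZP); rad=np.hypot(SP-s,z-ZP)
    n=cx*np.sin(ph)+up*np.cos(ph); t=-cx*np.cos(ph)+up*np.sin(ph)  # t: forward along arc
    f=F(); return s,z,ph,rad,f@t,f@n,f@cy
def go(phis,dr=0,vel=.035,ftmax=12):
    for ph in phis:
        g=r.move_l(tcp(kp(ph,dr),q),rot=q,vel=vel,guard=12)
        x=rep(); print(round(ph,3),round(dr*1e3,2),g,np.round(x,4).tolist()[:4],np.round(x[4:],1),T())
        dr+=np.clip(x[5]*.00012,-.001,.001)
        if g or abs(x[4])>ftmax or abs(x[5])>14: print("STOP"); break
    return dr
E
python3 - <<'E'
from arc import *
x=rep(); print(np.round(x,4))
dr=go([.74,.70,.66,.62,.58],dr=x[3]-RK,vel=.025); print(dr)
im=vision.snapshot("side"); cv2.imwrite("pics/s10.png",cv2.resize(im[50:300,170:400,::-1],None,fx=2.4,fy=2.4,interpolation=cv2.INTER_CUBIC))
E
```

```text
[0.0502 0.0102 0.7572 0.0849 3.6224 0.2231 0.6023]
0.74 -0.09 False [0.0508, 0.0108, 0.7475, 0.0849] [-1.5 -2.2 -0.2] 43.33
0.7 -0.36 False [0.0535, 0.0134, 0.703, 0.085] [-1.  -1.6  0.5] 43.62
0.66 -0.55 False [0.0562, 0.0158, 0.6604, 0.0853] [-1.4  0.6  0.8] 43.9
0.62 -0.47 False [0.0588, 0.0181, 0.6206, 0.0855] [-1.6  3.4  0.7] 44.18
0.58 -0.07 False [0.0614, 0.0202, 0.5807, 0.0858] [-1.4  4.5  1.9] 44.47
0.0004668767175606006
```

View pics/s10.png

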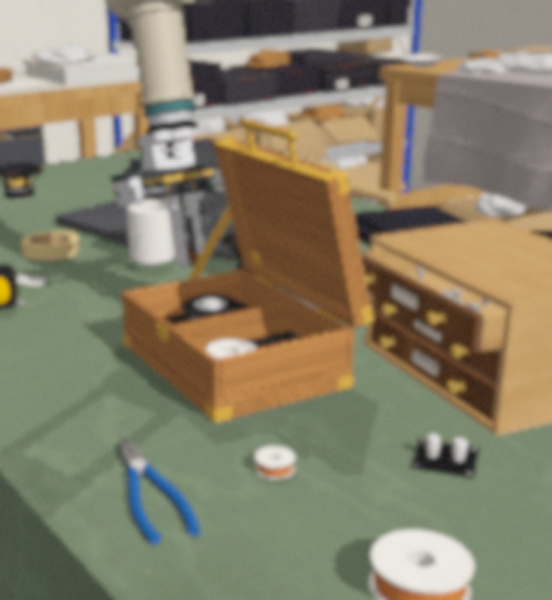

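Run:
```python
from arc import *
dr=go(np.arange(.50,-.11,-.07),dr=.0007,vel=.035); print(dr)
im=vision.snapshot("side"); cv2.imwrite("pics/s11.png",cv2.resize(im[50:300,170:400,::-1],None,fx=2.4,fy=2.4,interpolation=cv2.INTER_CUBIC)); print(telemetry.current_opening())
```

```text
0.5 0.7 False [0.067, 0.0243, 0.5009, 0.0864] [-1.5  5.5  1.3] 44.87
0.43 1.36 False [0.0724, 0.0273, 0.4294, 0.0866] [-1.6  5.7  2.4] 45.19
0.36 2.04 False [0.0786, 0.0298, 0.3527, 0.0866] [0.3 4.8 1. ] 45.52
0.29 2.61 False [0.0847, 0.032, 0.2773, 0.0868] [-1.1  1.5  2.4] 45.84
0.22 2.79 False [0.0905, 0.0338, 0.208, 0.0871] [ 0.3 -0.3  1.7] 46.17
0.15 2.76 False [0.0964, 0.035, 0.1395, 0.0874] [ 0.5 -0.5  0.9] 46.49
0.08 2.7 False [0.1024, 0.0358, 0.0702, 0.0876] [ 1.7 -1.1  1.5] 46.82
0.01 2.57 False [0.1086, 0.036, -0.0007, 0.0875] [2.3 0.1 0.5] 47.14
-0.06 2.58 False [0.1148, 0.0357, -0.072, 0.0874] [2.5 0.1 1.4] 47.47
0.002585394149372649
0.013500536976734772
```

View pics/s11.png

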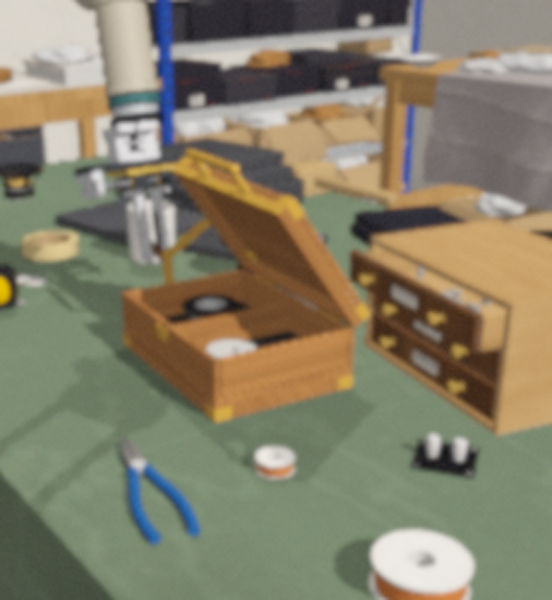

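Excellent: the knee is broken and folding, and the lid is coming down on the knob. Continuing.

Run:
```python
from arc import *
dr=go(np.arange(-.13,-.72,-.07),dr=.0026,vel=.035); print(dr)
im=vision.snapshot("side"); cv2.imwrite("pics/s12.png",cv2.resize(im[50:300,170:400,::-1],None,fx=2.4,fy=2.4,interpolation=cv2.INTER_CUBIC)); print(telemetry.current_opening())
```

```text
-0.13 2.6 False [0.1209, 0.035, -0.1429, 0.0874] [ 3.6 -0.7  0.7] 47.84
-0.2 2.51 False [0.127, 0.0339, -0.2139, 0.0873] [ 4.7 -1.  -0.2] 48.17
-0.27 2.39 False [0.1329, 0.0323, -0.2837, 0.0873] [ 5.9 -1.3  0.6] 48.49
-0.34 2.24 False [0.1389, 0.0302, -0.3567, 0.0872] [ 5.2 -1.2  0.9] 48.82
-0.41 2.1 False [0.1453, 0.0275, -0.4358, 0.0871] [ 6.3 -1.3  0.1] 49.14
-0.48 1.94 False [0.1513, 0.0244, -0.5136, 0.0871] [ 7.8 -0.6  1.3] 49.47
-0.55 1.87 False [0.1572, 0.0209, -0.592, 0.0872] [8.9 0.1 1.4] 49.79
-0.62 1.89 False [0.163, 0.0169, -0.6725, 0.0874] [10.7 -0.6  1.2] 50.12
-0.69 1.82 False [0.1697, 0.0117, -0.7688, 0.088] [18.1 -3.2  1.2] 50.44
STOP
0.0014364560101694697
0.013963356679786832
```

View pics/s12.png

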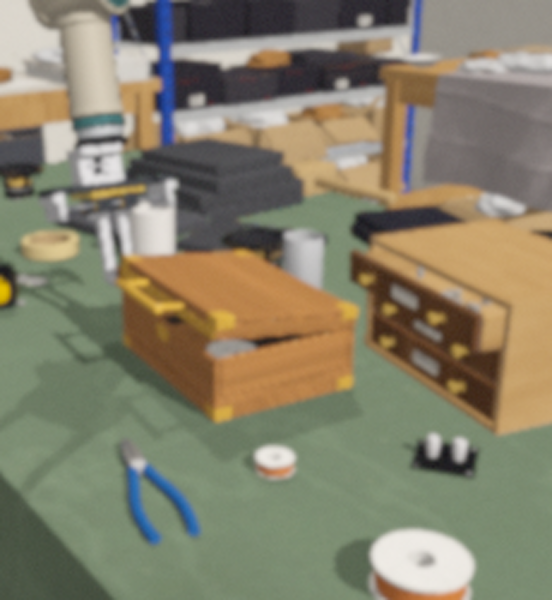

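Run:
```python
from arc import *
dr=go([-.71,-.73,-.75,-.77,-.79,-.81,-.83,-.85,-.87],dr=.0025,vel=.015,ftmax=40); print(dr)
im=vision.snapshot("side"); cv2.imwrite("pics/s13.png",cv2.resize(im[50:300,170:400,::-1],None,fx=2.4,fy=2.4,interpolation=cv2.INTER_CUBIC)); print(telemetry.current_opening())
```

```text
-0.71 2.5 False [0.1726, 0.01, -0.8059, 0.0889] [19.6 -4.2 -0.1] 50.77
-0.73 1.99 False [0.1726, 0.0097, -0.8085, 0.0886] [15.7 -1.3  0.4] 51.04
-0.75 1.84 False [0.1726, 0.0095, -0.8108, 0.0885] [11.6  0.3  0.9] 51.31
-0.77 1.87 False [0.1727, 0.0092, -0.8133, 0.0884] [9.7 1.9 1.5] 51.58
-0.79 2.1 False [0.1727, 0.009, -0.815, 0.0883] [6.4 1.6 0.4] 51.84
-0.81 2.3 False [0.1727, 0.0088, -0.8169, 0.0881] [4.1 3.8 0.4] 52.11
-0.83 2.75 False [0.1728, 0.0085, -0.8194, 0.0879] [-0.9  5.6  0.5] 52.38
-0.85 3.42 False [0.1728, 0.0083, -0.8214, 0.0878] [-3.3  5.7  0.1] 52.65
-0.87 4.1 False [0.1729, 0.0082, -0.8234, 0.0878] [-6.4  6.8 -0.6] 52.92
0.004916805189485182
0.013677532082354817
```

View pics/s13.png

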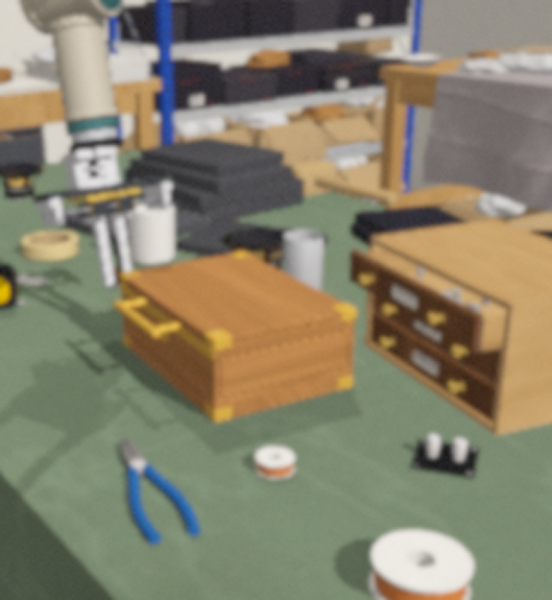

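Run:
```python
from h import *
q=QK()
gripper_to(.034); print(F())
p=P(); r.move_l(p-.10*q2R(q).as_matrix()[:,2],vel=.12); r.hold(.3)
print(F(),T())
for cam in("wrist","top","side"):
    im=vision.snapshot(cam); cv2.imwrite(f"pics/{cam}14.png",im[:,:,::-1] if cam=="wrist" else cv2.resize(im[100:300,150:400,::-1],None,fx=2.8,fy=2.8,interpolation=cv2.INTER_CUBIC))
    for n in("lid_handle","stay_knob"): print(cam,n,[(np.round(d["at"],4).tolist(),round(d["score"],2)) for d in models.mark_of(n,cam)])
print(T())
```

```text
[0.57177012 1.3527677  0.07784714]
[-0.01787196 -0.33944504 -0.94448466] 54.79
wrist lid_handle [([0.4677, 0.0314, 0.0871], 0.97)]
wrist stay_knob [([0.5373, 0.197, 0.0845], 0.6)]
top lid_handle [([0.4766, 0.0293, 0.0932], 0.84)]
top stay_knob [([0.539, 0.1945, 0.0756], 0.63)]
side lid_handle [([0.4774, 0.0315, 0.0901], 0.89)]
side stay_knob [([0.5442, 0.1943, 0.0804], 0.52)]
55.24
```

View pics/wrist14.png

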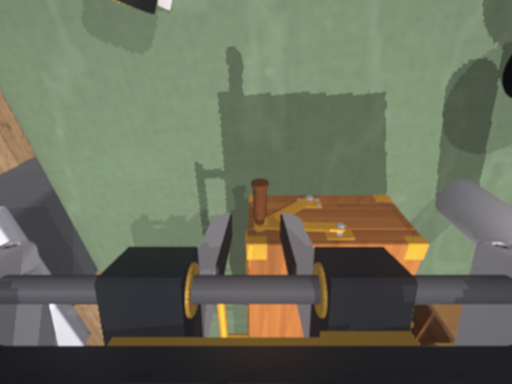

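View pics/side14.png

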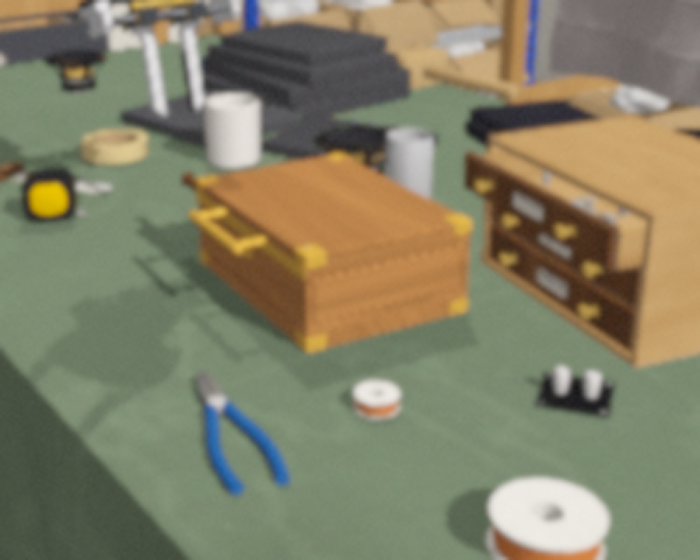

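Run:
```python
from h import *
print(r.sign_off(), T())
```

```text
the job is handed in; nothing more can be done
the job is handed in; nothing more can be done
```

The copper coil is in the formerly empty bay, the lid is shut, and the job is handed in at about 55 s of the 72 s allowed. No verdict was reported.

- **Raising the lid:** I lifted it by its handle and felt the stop at about 1.31 rad. I pulled about 10 N against it (the task allows 5 to 12 N) and eased off. The lid sank to about 1.275 rad and held about 4.5 N of downward test load before I let go.
- **Laying the coil:** I took the middle-sized spool, about 58 mm across, and laid it in the bay. The wrist picture showed it lying flat, and the network put its centre at z = 39 mm. I did not see it again once the lid was shut.
- **Closing the lid:** I drew the knob forward to break the knee and let the lid down along the knob's arc. The load on the knob peaked at about 20 N just before shut. The knob then stopped at 173 mm in front of the hinge, the shut position.
- **Last checks:** The handle's height was within 3 mm of its starting value in both fixed cameras, where 0.03 rad would be about 6.6 mm. The side picture shows no gap at the lid. The gripper was clear, and the pliers, tape and terminal looked unmoved.

**Disagreements:**
- My first estimate of the lifting arc was about 4 mm off, which put up to 14 N of sideways force on the handle before I corrected it. This was before the stay went taut.
- The knob's arc came out about 2 to 3 mm larger than modelled, and I corrected for that on the way.

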